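# Shake-test the grout pump's shuttle valves and fit the one with the free ball

### The job

One of the three aluminium shuttle valves on the rubber mat still has a freely moving ball inside; in the other two it is stuck in set grout. Lift them one at a time and gently shake or rock them end to end to feel for the ball; then push the valve whose ball you have felt moving, spigot down, fully home into the port of the green pump head against its tight seal, without forcing it. Leave the two jammed valves standing upright on the mat and disturb nothing else.

Things in the scene. Friction and masses are not known exactly. Their poses are not given: they have to be found in the camera images.
- valve_a: One of three identical shuttle valves, upright on the mat, origin 13 mm above the bench. Origin: centre of the underside, x along the block, z up. Steel spigot 44 mm wide, 18 mm long (lowest 3 mm tapering to 39 mm) under an aluminium block 110 (x) x 48 (y) x 50 mm: grip its 48 mm sides at mid-length. Block from 18 to 68 mm; red caps at both ends, 142 mm long in all. 0.35 to 0.6 kg.
- valve_b: As valve_a, same axes and sizes. Inside the closed block a chamber runs 94 mm along x with a 30 mm, 120 g steel ball. In just one valve (any of the three, alike in looks) it is free: it rests at the middle in a shallow seat; a tilt along x over 16 degrees, or a jerk over 3 m/s2 along x, sends it 32 mm to the end, where it stays when levelled: knocks, and 0.04 N m of moment either way.
- valve_c: As valve_a, same axes and sizes. In the two jammed valves the 120 g ball is cemented at the middle and does not move (under 1 mm of play). The valves' own masses differ at random, so weight tells nothing. A valve must never move faster than 0.8 m/s (no dropping).
- mat: Black rubber work mat, 240 mm (x) by 540 mm (y), its top 13 mm above the bench, fixed. Origin: centre of its underside.
- pump_head: Green cast pump head, fixed to the bench: block 110 mm (x) by 124 mm (y) by 60 mm high on a foot flange 160 mm long in x and 10 mm high; a ribbed steel hose stub sticks out 38 mm at its -y side, a square plug 19 mm at its +y side. Origin: centre of its underside, z up. Its top is flat round the port.
- port (a point): Centre of the port's mouth, level with the head's flat top, 60 mm above the bench; z up. Round hole 47 mm wide, 2 mm chamfer. A tight seal ring stands 8 to 12 mm down: it slides down under about 9 N (more than the valve's weight) and stays. Home: the flat underside of the valve's block sits on the head's top, its origin 18 mm below this point. Keep the force on the head under 60 N.
- line_reel: Reel of pink mason's line, 55 mm wide, 54 mm tall, loose, on the left. Bystander.
- spirit_level: Red spirit level, 364 mm long, 29 mm wide, 47 mm tall, loose, standing along the back edge. Bystander.
- brush: Flat brush with a wooden handle, 191 x 50 x 15 mm, loose, on the right. Bystander.

How it is judged (in metres and radians):
On the way:
1. the valve with the free ball has been lifted clear of the mat and shaken or rocked until its ball rolled 15 mm out of its seat (((distance between ball_c0 and valve_a below 0.065 m and height (world z) of valve_a above 0.025 m and (x of ball_c0 in the frame of valve_a above 0.015 m or x of ball_c0 in the frame of valve_a below -0.015 m)) or (distance between ball_c0 and valve_b below 0.065 m and height (world z) of valve_b above 0.025 m and (x of ball_c0 in the frame of valve_b above 0.015 m or x of ball_c0 in the frame of valve_b below -0.015 m)) or (distance between ball_c0 and valve_c below 0.065 m and height (world z) of valve_c above 0.025 m and (x of ball_c0 in the frame of valve_c above 0.015 m or x of ball_c0 in the frame of valve_c below -0.015 m)))), for 0.02 s.
At the end, for the whole second after the job is handed in: The valve with the free ball stands in the pump head's port, the underside of its block within 2 mm of the head's top, upright within 0.05 rad; the two jammed valves stand upright (within 0.1 rad) on the mat; all are at rest (((distance between ball_c0 and valve_a below 0.065 m and z of valve_a in the frame of port below -0.016 m and horizontal distance between valve_a and port below 0.004 m and angle between valve_a's own z axis and vertical below 0.05 rad and linear speed of each of valve_a, valve_b, valve_c below 0.02 m/s and angle between each of valve_b, valve_c's own z axis and vertical below 0.1 rad and height (world z) of valve_b between 0.009 and 0.017 m and x of valve_b in the frame of mat between -0.12 and 0.12 m and y of valve_b in the frame of mat between -0.27 and 0.27 m and height (world z) of valve_c between 0.009 and 0.017 m and x of valve_c in the frame of mat between -0.12 and 0.12 m and y of valve_c in the frame of mat between -0.27 and 0.27 m) or (distance between ball_c0 and valve_b below 0.065 m and z of valve_b in the frame of port below -0.016 m and horizontal distance between valve_b and port below 0.004 m and angle between valve_b's own z axis and vertical below 0.05 rad and linear speed of each of valve_b, valve_a, valve_c below 0.02 m/s and angle between each of valve_a, valve_c's own z axis and vertical below 0.1 rad and height (world z) of valve_a between 0.009 and 0.017 m and x of valve_a in the frame of mat between -0.12 and 0.12 m and y of valve_a in the frame of mat between -0.27 and 0.27 m and height (world z) of valve_c between 0.009 and 0.017 m and x of valve_c in the frame of mat between -0.12 and 0.12 m and y of valve_c in the frame of mat between -0.27 and 0.27 m) or (distance between ball_c0 and valve_c below 0.065 m and z of valve_c in the frame of port below -0.016 m and horizontal distance between valve_c and port below 0.004 m and angle between valve_c's own z axis and vertical below 0.05 rad and linear speed of each of valve_c, valve_a, valve_b below 0.02 m/s and angle between each of valve_a, valve_b's own z axis and vertical below 0.1 rad and height (world z) of valve_a between 0.009 and 0.017 m and x of valve_a in the frame of mat between -0.12 and 0.12 m and y of valve_a in the frame of mat between -0.27 and 0.27 m and height (world z) of valve_b between 0.009 and 0.017 m and x of valve_b in the frame of mat between -0.12 and 0.12 m and y of valve_b in the frame of mat between -0.27 and 0.27 m))); the robot touches nothing.
It fails at once if a valve is moved faster than 0.8 m/s (thrown, dropped or shaken violently) (linear speed of any of valve_a, valve_b, valve_c above 0.8 m/s).
It fails at once if a valve is forced against the pump head with more than 60 N (contact force between any of valve_a, valve_b, valve_c and pump_head above 60 N).
It fails at once if a valve is knocked over or tipped by more than 60 degrees (angle between any of valve_a, valve_b, valve_c's own z axis and vertical above 1.05 rad).
It fails at once if a bystander (line reel, spirit level, brush) is moved by more than 30 mm (distance of any of line_reel, spirit_level, brush from where it was at the start of the episode above 0.03 m).
It also fails if it takes over 72 s, if anything falls off the work surface, if the arm or the gripper's body presses on something with over 40 N, if the wrist force passes 120 N, or if a joint passes its speed limit or range.

### The arm

A 6-joint arm with a two-finger parallel gripper is mounted at the origin on a cart in front of the work surface, level with it; the furniture and walls round the work are solid. World frame = base frame: x ahead of the robot, y to its left, z up, the work surface at z = 0. Lengths are in mm, angles in rad, forces in N, time in s.
With the tool pointing down it reaches from about 375 to 750 mm from the base axis. Payload 9 kg.
Tool frame: the origin (TCP) lies on the centre line of the jaws, within the pads' length; the fingertips stand 11 mm ahead of it and the grasp point (between the pads) lies 8 mm behind it; z points along the fingers, y is the line along which they close (so a half turn about z gives the same grasp; the last joint's range is limited). The gripper opens to 85 mm and grips with 20 to 120 N. Pads are 22 mm wide; open, the fingers measure 114 mm over their backs; the gripper's body (76 mm by 85 mm) begins 54 mm behind the grasp point. The pads swing forward as they close: fully open they stand 13 mm farther back than shut.
Start: joints at [0.915, 0.104, 0.097, 1.564, 0, 1.353], TCP at [254.377, 543.441, 242.331] pointing down, gripper open.
Joint ranges: [-2.99, 2.99], [-0.84, 1.86], [-1.1, 1.16], [-1.84, 2.11], [-1.51, 1.56], [-3.14, 3.14]. Speed limits (rad/s): [2.22, 2.22, 2.57, 3.14, 3.14, 3.14].

### API

Orientations are given as [roll, pitch, yaw] about the fixed x, y, z axes, in that order (R = Rz(yaw) Ry(pitch) Rx(roll)).
In Python, from cell import manip gives the robot as it stands.
- The arm moves only by the tool servo_tool, never from a script. Its arguments are lists of equal length, an entry for each row: "grip": the finger opening in cm, from 0 to 8.54; "delta_pos": the shift along the world's x, y, z in cm, a list of three; "roll": the turn about the world's z in rad. In form: {"grip": [grip, ...], "delta_pos": [[x, y, z], ...], "roll": [roll, ...]}. A call has 1 to 5 rows; each row shifts and turns the commanded pose from where the row before left it; what a row does not reach is not made up. A row lasts 1/8 s, in which the tool goes at most 62.5 mm and 10.7 degrees, less where a joint would pass 70% of its speed; a pose out of reach is approached as far as the arm can. A call is refused whole if a number of a shift passes 6.25 or a number of a turn 0.188, either way. A call with a gripper value outside its range is refused whole. The fingers move at their own pace and stop on an object; the grip force is fixed at half the most. Time passes only in rows, so rows that do not move let the fingers close. It gives the time, the measured TCP pose, the force, the opening and the grip force at its end, in the units of the state.
- manip.sense(): the state, without advancing time (a new reading comes with each control period).
- manip.grab_frame(name): name is "scene" or "side" or "wrist"; returns the picture (420x560x3 uint8, red, green, blue); there is no depth.
- manip.camera_info(name): a dict with "mtx" (3x3 intrinsics, pixels), "rvec" (rotation vector, rad) and "tvec" (3), from world to camera coordinates, as OpenCV has them. Camera axes: x right, y down, z forward; pixel columns grow to the right and rows downward; lengths in mm; the calibration is good to about 2 mm. A picture is of the moment at which its call begins: read the wrist's pose just before it. camera_info takes no time and is no camera call; for the wrist camera it gives the pose at the moment of the call.
- manip.finish_job(): hands the job in; it is judged then, once.
The state is a dict: "time_s": time; "joints": joint angles; "qd": joint speeds; "joint_efforts": joint torques, N m; "position": TCP position; "ee_rot": TCP orientation; "contact_force": force on the tool from outside, world axes, zero at the start; "torque": the same for the moment, N m; "gripper_width": opening from 0.0 (shut) to 1.0 (fully open); "grip_force": force on a finger pad.
Only numpy, scipy, OpenCV 4.12 (cv2) and the standard library are available. Lean on these libraries where they do the work, as an engineer would, in place of code of your own. Each camera call takes 0.05 s, during which the arm holds its last target. There are 200 camera calls.

## Working session

There is one attempt and no reset: what is moved stays moved. The work goes in short steps, Python scripts to look and compute and a tool call to move; the robot and the scene stay as the last step left them, time stands still between calls to the robot, and variables do not carry over. Pictures are saved under pics/ and viewed, at most 10 in all, crops included, and the job is handed in when it is done.

Besides the shell and the picture viewer there is one more tool, called by a JSON object that holds its "method" and its "body". servo_tool: Moves the arm, as the interface text tells. Its arguments: {"type":"object","properties":{"grip":{"type":"array","items":{"type":"number"}},"delta_pos":{"type":"array","items":{"type":"array","items":{"type":"number"}}},"roll":{"type":"array","items":{"type":"number"}}},"required":["grip","delta_pos","roll"]}

```bash
ls; mkdir -p pics
python3 - <<'E'
from cell import manip
import cv2
print(manip.sense())
a=manip.grab_frame("scene");b=manip.grab_frame("side")
cv2.imwrite("pics/scene0.png",a[:,:,::-1]);cv2.imwrite("pics/side0.png",b[:,:,::-1])
for n in("scene","side"):print(manip.camera_info(n))
E
```

```text
pics
{'time_s': 0.0, 'joints': array([9.15293876e-01, 1.04706062e-01, 9.64759328e-02, 1.56390421e+00,
       3.19215252e-06, 1.35310635e+00]), 'qd': array([-0.00120791, -0.00017029,  0.0008718 ,  0.00030955, -0.00111574,
       -0.00195544]), 'joint_efforts': array([-7.57309263e-04, -5.56930554e+01,  5.03648400e+01,  1.66339340e-02,
       -5.14555650e-04,  1.94861556e-06]), 'position': array([254.16226685, 543.15778544, 241.52202628]), 'ee_rot': array([-3.14028691e+00, -2.92092777e-04,  2.70377999e+00]), 'contact_force': array([-0.00079695,  0.31447839,  0.4323734 ]), 'torque': array([ 0.00273003, -0.01715854,  0.01438916]), 'grip_force': 0.0, 'gripper_width': 0.999536509417125}
{'mtx': array([[434.00011154,   0.        , 280.79594301],
       [  0.        , 434.00011154, 204.38158544],
       [  0.        ,   0.        ,   1.        ]]), 'rvec': array([ 2.19412255, -1.10642697,  0.4417284 ]), 'tvec': array([-301.51998401,  399.79926738,  981.4808482 ])}
{'mtx': array([[427.17590732,   0.        , 277.2273986 ],
       [  0.        , 427.17590732, 211.14298   ],
       [  0.        ,   0.        ,   1.        ]]), 'rvec': array([ 2.11408612, -0.57169242,  0.31295947]), 'tvec': array([-470.94566114,  237.72744165,  967.00661136])}
```

View pics/scene0.png

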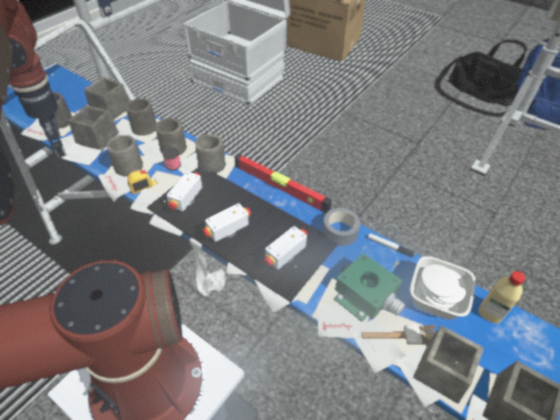

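View pics/side0.png

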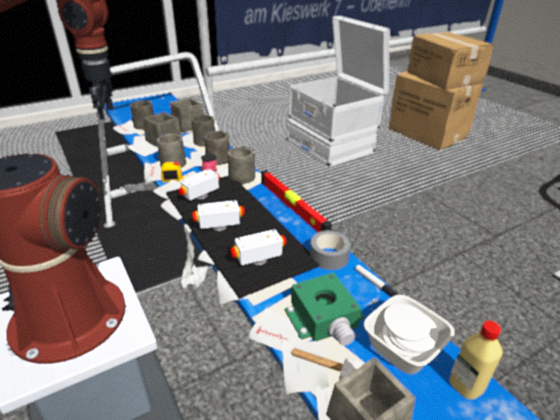

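The scene view shows valves at about (184,190), (228,221) and (286,247), with the port at (371,282). In the side view they are at (199,184), (218,213) and (259,247), with the port at (325,297). I'll triangulate roughly and enlarge.

```bash
cat > h.py <<'E'
import numpy as np, cv2
from cell import manip
def P(ci):
    R=cv2.Rodrigues(ci["rvec"])[0]; return ci["mtx"]@np.c_[R,np.ravel(ci["tvec"])]
def tri(Ps,uvs):
    A=[]
    for p,(u,v) in zip(Ps,uvs): A+= [u*p[2]-p[0], v*p[2]-p[1]]
    X=np.linalg.svd(np.array(A))[2][-1]; X=X[:3]/X[3]
    e=[np.round((lambda q:q[:2]/q[2])(p@np.r_[X,1])-uv,1) for p,uv in zip(Ps,uvs)]
    return X,e
def plane(p,uv,z):
    u,v=uv; A=np.array([u*p[2]-p[0], v*p[2]-p[1]]); return np.linalg.solve(A[:,:2],-A[:,2]*z-A[:,3])
E
python3 - <<'E'
from h import *
Ps=[P(manip.camera_info(n)) for n in("scene","side")]
for n,a,b in[("v1",(184,190),(199,184)),("v2",(228,221),(218,213)),("v3",(286,247),(259,247)),("port",(371,282),(325,297)),("reel",(172,163),(209,166))]:
    X,e=tri(Ps,[a,b]);print(n,X.round(),e[0],e[1])
a=cv2.imread("pics/scene0.png");b=cv2.imread("pics/side0.png")
c=np.vstack([cv2.resize(a[165:330,150:420],(800,489))[:300],cv2.resize(b[165:330,170:370],(600,495))[:0].reshape(0,600,3) if 0 else np.zeros((0,800,3),np.uint8)])
A=cv2.resize(a[165:315,150:410],None,fx=3,fy=3,interpolation=cv2.INTER_CUBIC);cv2.imwrite("pics/sceneC.png",A)
B=cv2.resize(b[165:350,170:370],None,fx=3.2,fy=3.2,interpolation=cv2.INTER_CUBIC);cv2.imwrite("pics/sideC.png",B)
E
```

```text
v1 [447. 317.  52.] [-0.2  0.4] [ 0.3 -0.3]
v2 [428. 124.  63.] [-0.2  0.5] [ 0.4 -0.4]
v3 [461. -53.  51.] [-0.  0.] [ 0. -0.]
port [ 493. -293.   67.] [ 0.3 -0.6] [-0.5  0.5]
reel [539. 467.  17.] [ 0.4 -0.8] [-0.6  0.6]
```

View pics/sceneC.png

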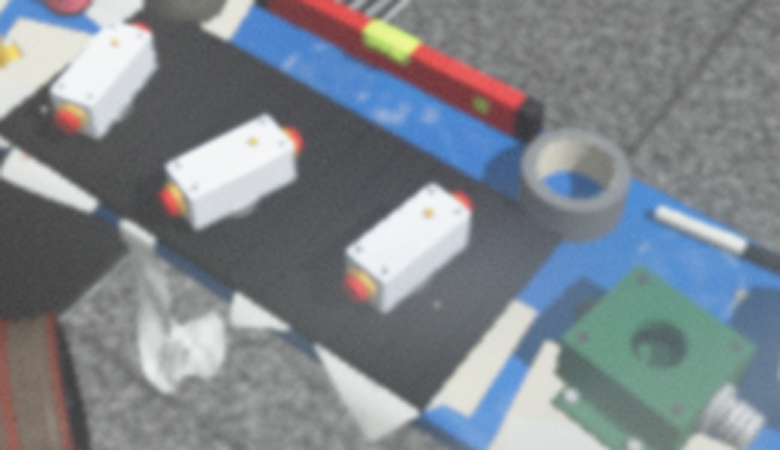

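View pics/sideC.png

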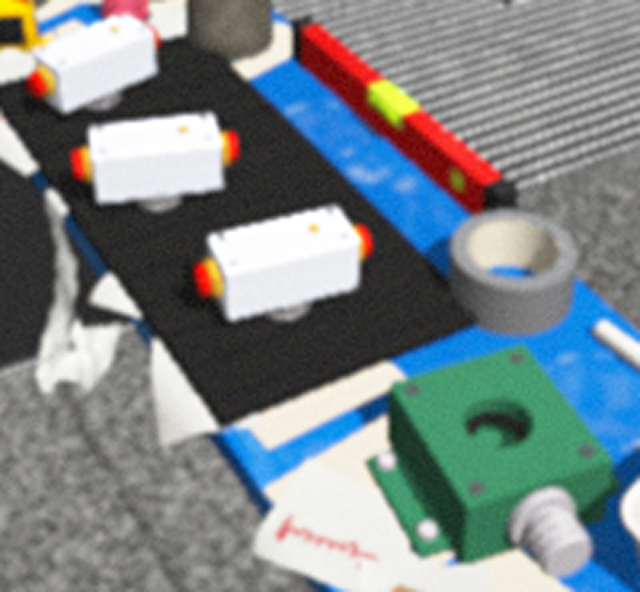

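The crops show clear red cap ends and the port at scene crop (658,345) and side crop (498,427). I'll work out positions and yaws from them.

Run:
```python
from h import *
Ps=[P(manip.camera_info(n)) for n in("scene","side")]
S=lambda p:(150+(p[0]+.5)/3-.5,165+(p[1]+.5)/3-.5)
T=lambda p:(170+(p[0]+.5)/3.2-.5,165+(p[1]+.5)/3.2-.5)
def t(a,b):
    X,e=tri(Ps,[S(a),T(b)]);return X,np.abs(e).max()
for n,q in {"v1":[(68,118),(40,82),(142,30),(153,38)],"v2":[(174,198),(82,163),(292,139),(231,147)],"v3":[(360,287),(206,278),(463,202),(362,241)]}.items():
    a,ea=t(q[0],q[1]);b,eb=t(q[2],q[3]);d=b-a
    print(n,a.round(),b.round(),((a+b)/2).round(),"len",np.linalg.norm(d).round(),"yaw",np.arctan2(d[1],d[0]).round(3),ea,eb)
print("port",t((658,345),(498,425)))
ci=manip.camera_info("wrist");R=cv2.Rodrigues(ci["rvec"])[0];print(ci["mtx"],-R.T@np.ravel(ci["tvec"]),R)
```

```text
v1 [386. 303.  54.] [517. 331.  53.] [452. 317.  54.] len 135.0 yaw 0.211 0.1 0.6
v2 [369. 148.  61.] [494. 109.  57.] [431. 129.  59.] len 130.0 yaw -0.299 0.6 0.1
v3 [393. -49.  62.] [525. -67.  60.] [459. -58.  61.] len 133.0 yaw -0.14 0.2 0.5
port (array([ 502.69005843, -283.74160234,   53.32655861]), np.float64(0.0))
[[310.27572996   0.         279.50921953]
 [  0.         310.27572996 207.45046668]
 [  0.           0.           1.        ]] [194.85497745 570.95929875 372.95517754] [[ 0.42431289  0.90551454 -0.00141297]
 [ 0.87448018 -0.40936456  0.26020198]
 [ 0.23503826 -0.11164267 -0.96555317]]
```

{"method": "servo_tool", "body": {"grip": [8.5,8.5,8.5,8.5,8.5], "delta_pos": [[4.0,-4.5,0],[4.0,-4.5,0],[4.0,-4.5,0],[4.0,-4.5,0],[3.6,-4.6,0]], "roll": [0.13,0.13,0.13,0.13,0.13]}}

```text
time_s: 0.72
position: [451.4, 315.8, 242.0]
ee_rot: [3.141, -0.0, -2.925]
contact_force: [0.9, 0.2, -0.2]
gripper_width: 0.992
grip_force: 0.0
```

{"method": "servo_tool", "body": {"grip": [8.5,8.5], "delta_pos": [[0,0,0],[0,0,0]], "roll": [0,0]}}

```text
time_s: 0.98
position: [450.2, 317.4, 242.1]
ee_rot: [3.141, -0.001, -2.931]
contact_force: [-1.1, -0.7, 0.4]
gripper_width: 0.996
grip_force: 0.0
```

```bash
cat >> h.py <<'E'
def shot(name,n="wrist"):
    s=manip.sense();ci=manip.camera_info(n);im=manip.grab_frame(n)[:,:,::-1].copy()
    cv2.imwrite(f"pics/{name}.png",im);np.save(f"pics/{name}.npy",P(ci))
    return s,P(ci),im
E
python3 - <<'E'
from h import *
s,p,im=shot("w1");print(s["time_s"],s["position"],s["ee_rot"],s["joints"],s["torque"])
E
```

```text
0.975 [450.19577639 317.3698316  242.06507977] [ 3.14133694e+00 -6.81189480e-04 -2.93109452e+00] [ 3.76334189e-01 -4.54789740e-02 -5.54413804e-02  1.56146355e+00
  3.64654981e-04  1.65836025e-01] [ 0.01140078 -0.01215658 -0.03410593]
```

View pics/w1.png

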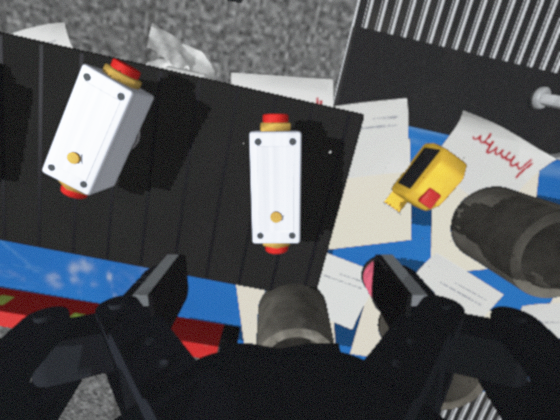

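The wrist view shows v1's top face with corners at about (250,130), (300,130), (300,244) and (248,243). Part of v2 is at the left, with corners (86,66), (152,96), (91,194) and (43,170). I'll compute the pose by fitting the known box and leaving its height free.

```bash
cat >> h.py <<'E'
from scipy.optimize import least_squares
def fitrect(p,c,th0,L=110,W=48,z=None):
    # c: 4 corners image points in any order; fits x,y,th,(z)
    c=np.array(c,float)
    def pts(q):
        C,S=np.cos(q[2]),np.sin(q[2]);zz=q[3] if z is None else z
        k=np.array([[1,1],[1,-1],[-1,-1],[-1,1]])*[L/2,W/2]
        X=np.c_[q[0]+k[:,0]*C-k[:,1]*S,q[1]+k[:,0]*S+k[:,1]*C,np.full(4,zz),np.ones(4)]@p.T
        return X[:,:2]/X[:,2:]
    x0=np.r_[plane(p,c.mean(0),80),th0,80][: 4 if z is None else 3]
    from scipy.optimize import linear_sum_assignment as la
    i=la(np.linalg.norm(pts(x0)[:,None]-c[None],axis=2))[1]
    r=least_squares(lambda q:(pts(q)-c[i]).ravel(),x0);return r.x.round(3),np.abs(r.fun).max().round(1)
E
python3 - <<'E'
from h import *
p=np.load("pics/w1.npy");im=cv2.imread("pics/w1.png")
c1=[(250,130),(300,130),(300,244),(248,243)];c2=[(86,66),(152,96),(91,194),(43,170)]
g=cv2.cvtColor(im,cv2.COLOR_BGR2GRAY)
for c,t in((c1,.2),(c2,-.3)):
    print(fitrect(p,c,t),fitrect(p,c,t,z=81))
E
```

```text
(array([4.45964e+02, 3.11288e+02, 1.98000e-01, 8.37100e+01]), np.float64(2.0)) (array([4.46423e+02, 3.11342e+02, 1.98000e-01]), np.float64(2.2))
(array([ 4.29953e+02,  1.39514e+02, -3.72000e-01,  8.50520e+01]), np.float64(8.3)) (array([ 4.30433e+02,  1.37238e+02, -3.71000e-01]), np.float64(9.1))
```

v1 is at (446, 311.5), yaw 0.198, top at about 83 mm, which fits. I'll descend, check and grip.

{"method": "servo_tool", "body": {"grip": [8.5,8.5,8.5,8.5,8.5], "delta_pos": [[-0.4,-0.6,-4.8],[0,0,-4.8],[0,0,-4.8],[0,0,-3.5],[0,0,-1.4]], "roll": [-0.013,0,0,0,0]}}

```text
time_s: 1.65
position: [444.2, 312.0, 47.2]
ee_rot: [-3.141, -0.003, -2.941]
contact_force: [-0.6, -0.4, -0.0]
gripper_width: 0.994
grip_force: 0.0
```

{"method": "servo_tool", "body": {"grip": [8.5,8.5], "delta_pos": [[0,0,0],[0,0,0]], "roll": [0,0]}}

```text
time_s: 1.9
position: [447.3, 312.2, 51.2]
ee_rot: [3.141, 0.003, -2.942]
contact_force: [-0.4, -0.0, 1.3]
gripper_width: 0.993
grip_force: 0.0
```

{"method": "servo_tool", "body": {"grip": [4.0,4.0,4.0,4.0,4.0], "delta_pos": [[0,0,0],[0,0,0],[0,0,0],[0,0,0],[0,0,0]], "roll": [0,0,0,0,0]}}

```text
time_s: 2.52
position: [447.1, 311.8, 50.3]
ee_rot: [3.141, 0.002, -2.942]
contact_force: [-0.5, 1.0, 5.1]
gripper_width: 0.552
grip_force: 62.9
```

{"method": "servo_tool", "body": {"grip": [4.0,4.0,4.0,4.0,4.0], "delta_pos": [[0,0,1],[0,0,2],[0,0,2],[0,0,1],[0,0,0]], "roll": [0,0,0,0,0]}}

```text
time_s: 3.15
position: [446.9, 311.6, 110.1]
ee_rot: [3.141, 0.001, -2.942]
contact_force: [0.2, 0.3, -6.1]
gripper_width: 0.552
grip_force: 62.6
```

{"method": "servo_tool", "body": {"grip": [4.0,4.0,4.0], "delta_pos": [[0,0,0],[0,0,0],[0,0,0]], "roll": [0,0,0]}}

```text
time_s: 3.52
position: [446.1, 311.3, 108.8]
ee_rot: [-3.142, -0.001, -2.942]
contact_force: [-0.0, -0.5, -5.2]
gripper_width: 0.555
grip_force: 62.6
```

```bash
cat >> h.py <<'E'
def tq(n=8):
    r=[]
    for _ in range(n):
        s=manip.sense();yaw=s["ee_rot"][2];t=s["torque"];f=s["contact_force"]
        # moment about horizontal valve-y axis and valve-x axis
        c,S=np.cos(yaw),np.sin(yaw);r.append([-S*t[0]+c*t[1],c*t[0]+S*t[1],f[2]]);manip.grab_frame("wrist")
    r=np.array(r);print("t",s["time_s"],"pos",s["position"].round(1),"My Mx Fz",r.mean(0).round(4),"sd",r.std(0).round(4))
E
python3 -c "
from h import *
tq()"
```

```text
t 3.875 pos [446.4 311.4 109.3] My Mx Fz [-6.3000e-03  5.2000e-03 -5.2502e+00] sd [0.0191 0.0332 0.3644]
```

{"method": "servo_tool", "body": {"grip": [4.0,4.0,4.0,4.0,4.0], "delta_pos": [[2.5,0.5,0],[-2.5,-0.5,0],[2.5,0.5,0],[-2.5,-0.5,0],[0,0,0]], "roll": [0,0,0,0,0]}}

```text
time_s: 4.55
position: [445.1, 311.3, 108.8]
ee_rot: [-3.142, -0.002, -2.942]
contact_force: [0.4, -1.2, -5.1]
gripper_width: 0.555
grip_force: 65.6
```

{"method": "servo_tool", "body": {"grip": [4.0,4.0,4.0], "delta_pos": [[0,0,0],[0,0,0],[0,0,0]], "roll": [0,0,0]}}

```text
time_s: 4.92
position: [446.7, 311.5, 109.5]
ee_rot: [3.141, 0.001, -2.943]
contact_force: [-0.0, -0.1, -5.7]
gripper_width: 0.554
grip_force: 65.6
```

```bash
python3 -c "
from h import *
tq()"
```

```text
t 5.275 pos [446.4 311.4 109.3] My Mx Fz [ 0.0088 -0.006  -5.4257] sd [0.1249 0.0533 0.38  ]
```

```bash
python3 -c "
from h import *
tq(10)"
```

```text
t 5.775 pos [446.4 311.4 109.4] My Mx Fz [-0.025   0.0078 -5.012 ] sd [0.121  0.0342 0.4075]
```

{"method": "servo_tool", "body": {"grip": [4.0,4.0,4.0,4.0,4.0], "delta_pos": [[-3.9,-0.8,0],[3.9,0.8,0],[0,0,0],[0,0,0],[0,0,0]], "roll": [0,0,0,0,0]}}

```text
time_s: 6.45
position: [446.3, 311.5, 109.5]
ee_rot: [3.141, -0.0, -2.942]
contact_force: [0.3, -0.0, -4.9]
gripper_width: 0.554
grip_force: 66.7
```

{"method": "servo_tool", "body": {"grip": [4.0,4.0,4.0], "delta_pos": [[0,0,0],[0,0,0],[0,0,0]], "roll": [0,0,0]}}

```text
time_s: 6.82
position: [446.3, 311.5, 109.4]
ee_rot: [3.141, 0.0, -2.942]
contact_force: [-0.7, 0.2, -4.6]
gripper_width: 0.558
grip_force: 66.7
```

```bash
python3 -c "
from h import *
tq(10)"
```

```text
t 7.275 pos [446.4 311.4 109.3] My Mx Fz [ 0.0225 -0.0138 -5.4316] sd [0.1337 0.0483 0.3792]
```

{"method": "servo_tool", "body": {"grip": [4.0,4.0,4.0,4.0,4.0], "delta_pos": [[3.9,0.8,0],[-3.9,-0.8,0],[0,0,0],[0,0,0],[0,0,0]], "roll": [0,0,0,0,0]}}

```text
time_s: 7.95
position: [447.1, 311.6, 110.2]
ee_rot: [3.141, 0.002, -2.943]
contact_force: [0.4, -0.2, -4.3]
gripper_width: 0.553
grip_force: 66.8
```

{"method": "servo_tool", "body": {"grip": [4.0,4.0,4.0], "delta_pos": [[0,0,0],[0,0,0],[0,0,0]], "roll": [0,0,0]}}

```text
time_s: 8.32
position: [446.4, 311.4, 109.4]
ee_rot: [3.141, 0.0, -2.942]
contact_force: [-1.2, 0.4, -5.6]
gripper_width: 0.554
grip_force: 66.7
```

```bash
python3 -c "
from h import *
tq(10)"
```

```text
t 8.775 pos [446.3 311.4 109.3] My Mx Fz [-3.3800e-02 -3.0000e-04 -5.4703e+00] sd [0.1072 0.0442 0.6052]
```

```bash
cat >> h.py <<'E'
def raw(n=12):
    for _ in range(n):
        s=manip.sense();yaw=s["ee_rot"][2];t=s["torque"];f=s["contact_force"];c,S=np.cos(yaw),np.sin(yaw)
        print(round(s["time_s"],3),"My",round(-S*t[0]+c*t[1],3),"Mx",round(c*t[0]+S*t[1],3),"Fx",f.round(2),s["ee_rot"].round(4),s["joint_efforts"][3].round(3));manip.grab_frame("wrist")
E
python3 -c "
from h import *
raw()"
```

```text
8.825 My -0.114 Mx 0.06 Fx [-0.42 -1.12 -5.85] [ 3.1415  0.     -2.9424] -0.007
8.875 My 0.052 Mx 0.019 Fx [ 0.46  0.88 -5.28] [ 3.1415  0.     -2.9424] -0.008
8.925 My 0.169 Mx -0.057 Fx [ 0.92 -0.51 -4.34] [ 3.1415e+00  1.0000e-04 -2.9424e+00] -0.009
8.975 My -0.051 Mx 0.043 Fx [ 0.47 -0.21 -5.71] [ 3.1415  0.     -2.9424] -0.008
9.025 My -0.17 Mx 0.028 Fx [-0.99 -0.53 -5.98] [ 3.1415e+00  1.0000e-04 -2.9424e+00] -0.007
9.075 My -0.056 Mx -0.023 Fx [-0.01  0.09 -4.61] [ 3.1415  0.     -2.9424] -0.007
9.125 My 0.129 Mx -0.024 Fx [ 0.58 -0.13 -5.08] [ 3.1415  0.     -2.9424] -0.009
9.175 My 0.05 Mx -0.062 Fx [ 0.43  0.4  -5.68] [ 3.1415 -0.     -2.9424] -0.009
9.225 My -0.139 Mx 0.045 Fx [ 0.7  -0.3  -6.22] [ 3.1415e+00  1.0000e-04 -2.9424e+00] -0.008
9.275 My -0.089 Mx 0.034 Fx [-0.69 -0.27 -5.34] [ 3.1415 -0.     -2.9424] -0.007
9.325 My 0.084 Mx -0.039 Fx [-0.69  0.19 -5.29] [ 3.1415  0.     -2.9424] -0.008
9.375 My 0.113 Mx -0.045 Fx [ 0.18 -0.14 -5.04] [ 3.1415 -0.     -2.9424] -0.009
```

```bash
cat >> h.py <<'E'
def fq(n=14):
    D=[]
    for _ in range(n):
        s=manip.sense();yaw=s["ee_rot"][2];t=s["torque"];c,S=np.cos(yaw),np.sin(yaw)
        D.append([s["time_s"],-S*t[0]+c*t[1],s["contact_force"][2]]);manip.grab_frame("wrist")
    D=np.array(D);best=None
    for w in np.linspace(10,62,300):
        A=np.c_[np.ones(n),np.cos(w*D[:,0]),np.sin(w*D[:,0])];x=np.linalg.lstsq(A,D[:,1],rcond=None)[0];r=np.std(D[:,1]-A@x)
        if best is None or r<best[0]:best=(r,x[0],np.hypot(*x[1:]),w)
    print("t",D[-1,0],"fit sd,My,amp,w",np.round(best,4),"mean",D[:,1].mean().round(4),"sd",D[:,1].std().round(4),"Fz",D[:,2].mean().round(2),s["position"].round(1))
E
python3 -c "
from h import *
fq()"
```

```text
t 10.075 fit sd,My,amp,w [ 1.39000e-02 -7.60000e-03  1.42600e-01  2.75652e+01] mean -0.0073 sd 0.1002 Fz -5.3 [446.4 311.5 109.4]
```

v1's moment stays at its baseline (−0.007 against −0.006 N m), so its ball is jammed. I'll set it back and go over v2.

{"method": "servo_tool", "body": {"grip": [4.0,4.0,4.0,4.0,4.0], "delta_pos": [[0,0,-1.5],[0,0,-2],[0,0,-1.5],[0,0,-0.7],[0,0,-0.3]], "roll": [0,0,0,0,0]}}

```text
time_s: 10.75
position: [446.0, 311.3, 50.3]
ee_rot: [-3.141, -0.001, -2.942]
contact_force: [-14.2, -6.3, 27.3]
gripper_width: 0.551
grip_force: 70.1
```

{"method": "servo_tool", "body": {"grip": [4.0,4.0,8.5,8.5,8.5], "delta_pos": [[0,0,0],[0,0,0],[0,0,0],[0,0,0],[0,0,0]], "roll": [0,0,0,0,0]}}

```text
time_s: 11.38
position: [446.7, 311.6, 49.5]
ee_rot: [3.141, 0.001, -2.942]
contact_force: [0.2, 0.5, -0.3]
gripper_width: 0.997
grip_force: 0.0
```

{"method": "servo_tool", "body": {"grip": [8.5,8.5,8.5,8.5,8.5], "delta_pos": [[0,0,3.5],[0,0,4.0],[-0.5,-4.5,4.0],[-0.5,-5,4.0],[-0.5,-5,3.7]], "roll": [0,0,-0.16,-0.17,-0.17]}}

```text
time_s: 12.0
position: [431.3, 166.6, 241.7]
ee_rot: [3.141, 0.001, 2.836]
contact_force: [1.0, 0.0, 0.2]
gripper_width: 0.995
grip_force: 0.0
```

{"method": "servo_tool", "body": {"grip": [8.5,8.5,8.5], "delta_pos": [[-0.6,-4.3,0],[0,0,0],[0,0,0]], "roll": [0,0,0]}}

```text
time_s: 12.38
position: [425.6, 125.0, 240.2]
ee_rot: [3.141, 0.0, 2.84]
contact_force: [-0.1, -0.1, 0.3]
gripper_width: 0.995
grip_force: 0.0
```

```bash
cat >> h.py <<'E'
def white(im,p,th0):
    g=im.min(axis=2);m=((g>150)&(im.max(2).astype(int)-g<40)).astype(np.uint8);m[290:]=0
    m=cv2.morphologyEx(m,cv2.MORPH_OPEN,np.ones((3,3)))
    for c in cv2.findContours(m,cv2.RETR_EXTERNAL,cv2.CHAIN_APPROX_NONE)[0]:
        if cv2.contourArea(c)<2500: continue
        r=cv2.minAreaRect(c);b=cv2.boxPoints(r)
        if max(r[1])/min(r[1])<1.7 or max(r[1])/min(r[1])>3: continue
        print("blob",np.round(r[0]),np.round(r[1]),"fill",round(cv2.contourArea(c)/r[1][0]/r[1][1],2),fitrect(p,b,th0),fitrect(p,b,th0,z=81)[0])
E
python3 - <<'E'
from h import *
white(cv2.imread("pics/w1.png"),np.load("pics/w1.npy"),.2)
s,p,im=shot("w2");print(s["time_s"],s["position"],s["ee_rot"]);white(im,p,-.3)
E
```

```text
blob [274. 187.] [110.  51.] fill 0.95 (array([4.47625e+02, 3.11540e+02, 2.07000e-01, 7.62560e+01]), np.float64(2.1)) [4.46813e+02 3.11443e+02 2.06000e-01]
blob [370. 174.] [149.  81.] fill 0.66 (array([4.09355e+02, 3.73296e+02, 2.75000e-01, 1.56261e+02]), np.float64(9.4)) [4.13409e+02 3.96414e+02 2.63000e-01]
blob [ 86. 129.] [ 58. 119.] fill 0.9 (array([ 4.28853e+02,  1.34697e+02, -3.20000e-01,  8.78290e+01]), np.float64(4.0)) [ 4.29638e+02  1.30705e+02 -3.18000e-01]
12.375 [425.60629539 124.95705339 240.18062436] [3.14115046e+00 7.16387969e-05 2.84026510e+00]
blob [288. 195.] [110.  51.] fill 0.95 (array([ 4.31426e+02,  1.31052e+02, -2.96000e-01,  7.81750e+01]), np.float64(2.0)) [ 4.30867e+02  1.31148e+02 -2.96000e-01]
blob [531.  96.] [167.  84.] fill 0.56 (array([3.97970e+02, 3.03598e+02, 2.11000e-01, 1.61262e+02]), np.float64(8.1)) [4.07018e+02 3.64120e+02 1.82000e-01]
```

View pics/w2.png

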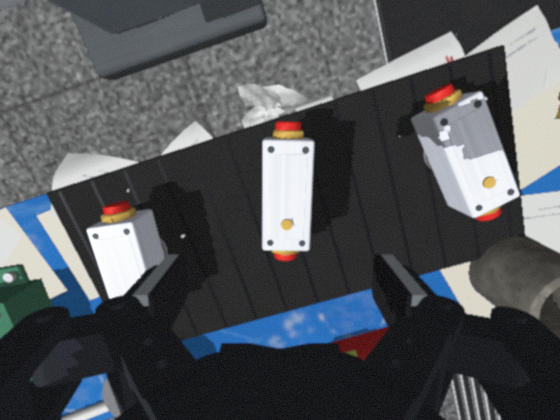

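The view shows v2 at the centre, with its top face centred at (288,195), and v1 back upright at the right. The fit puts v2 at (431, 131), yaw −0.296.

{"method": "servo_tool", "body": {"grip": [8.5,8.5,8.5,8.5,8.5], "delta_pos": [[0.5,0.6,-4.8],[0,0,-4.8],[0,0,-4.8],[0,0,-3.2],[0,0,-1.4]], "roll": [0.006,0,0,0,0]}}

```text
time_s: 13.05
position: [429.0, 131.8, 48.1]
ee_rot: [-3.141, -0.003, 2.849]
contact_force: [0.3, -0.1, -0.2]
gripper_width: 0.999
grip_force: 0.0
```

{"method": "servo_tool", "body": {"grip": [8.5,4.0,4.0,4.0,4.0], "delta_pos": [[0,0,0],[0,0,0],[0,0,0],[0,0,0],[0,0,0]], "roll": [0,0,0,0,0]}}

```text
time_s: 13.68
position: [431.6, 130.8, 51.8]
ee_rot: [3.141, 0.002, 2.847]
contact_force: [-1.2, -0.3, 4.2]
gripper_width: 0.555
grip_force: 61.6
```

{"method": "servo_tool", "body": {"grip": [4.0,4.0,4.0,4.0,4.0], "delta_pos": [[0,0,0],[0,0,0.5],[0,0,1.5],[0,0,2],[0,0,1.5]], "roll": [0,0,0,0,0]}}

```text
time_s: 14.3
position: [430.8, 130.8, 106.8]
ee_rot: [3.141, 0.001, 2.847]
contact_force: [-0.5, 0.3, -5.8]
gripper_width: 0.555
grip_force: 62.7
```

{"method": "servo_tool", "body": {"grip": [4.0,4.0,4.0], "delta_pos": [[0,0,0.5],[0,0,0],[0,0,0]], "roll": [0,0,0]}}

```text
time_s: 14.68
position: [430.1, 130.8, 109.6]
ee_rot: [-3.141, -0.001, 2.847]
contact_force: [0.4, 0.5, -5.6]
gripper_width: 0.555
grip_force: 62.6
```

```bash
python3 -c "
from h import *
fq(12)"
```

```text
t 15.225 fit sd,My,amp,w [1.4000e-02 4.2000e-03 1.4500e-02 4.4087e+01] mean 0.0046 sd 0.0172 Fz -5.3 [430.5 130.8 110.3]
```

{"method": "servo_tool", "body": {"grip": [4.0,4.0,4.0,4.0,4.0], "delta_pos": [[3.3,-1.0,0],[-3.3,1.0,0],[3.3,-1.0,0],[-3.3,1.0,0],[0,0,0]], "roll": [0,0,0,0,0]}}

```text
time_s: 15.9
position: [428.8, 131.2, 109.3]
ee_rot: [-3.141, -0.003, 2.848]
contact_force: [-0.1, 0.3, -5.0]
gripper_width: 0.55
grip_force: 64.3
```

{"method": "servo_tool", "body": {"grip": [4.0,4.0,4.0,4.0], "delta_pos": [[0,0,0],[0,0,0],[0,0,0],[0,0,0]], "roll": [0,0,0,0]}}

```text
time_s: 16.4
position: [430.7, 130.7, 110.4]
ee_rot: [3.141, 0.0, 2.847]
contact_force: [-0.2, 0.4, -4.5]
gripper_width: 0.553
grip_force: 64.4
```

```bash
python3 -c "
from h import *
fq(14)"
```

```text
t 17.05 fit sd,My,amp,w [ 2.33000e-02 -5.20000e-03  8.39000e-02  4.68696e+01] mean -0.0029 sd 0.0626 Fz -5.37 [430.5 130.8 110.2]
```

{"method": "servo_tool", "body": {"grip": [4.0,4.0,4.0,4.0,4.0], "delta_pos": [[-4.0,1.2,0],[4.0,-1.2,0],[0,0,0],[0,0,0],[0,0,0]], "roll": [0,0,0,0,0]}}

```text
time_s: 17.73
position: [430.3, 130.9, 110.2]
ee_rot: [3.142, -0.0, 2.847]
contact_force: [0.3, -0.3, -4.8]
gripper_width: 0.553
grip_force: 64.4
```

{"method": "servo_tool", "body": {"grip": [4.0,4.0], "delta_pos": [[0,0,0],[0,0,0]], "roll": [0,0]}}

```text
time_s: 17.98
position: [430.4, 130.9, 110.3]
ee_rot: [3.141, 0.0, 2.847]
contact_force: [-0.0, 0.6, -5.3]
gripper_width: 0.554
grip_force: 64.4
```

```bash
python3 -c "
from h import *
fq(16)"
```

```text
t 18.725 fit sd,My,amp,w [3.33000e-02 1.60000e-03 7.41000e-02 4.61739e+01] mean 0.0034 sd 0.061 Fz -5.34 [430.5 130.8 110.3]
```

v2 shows no shift either (0.002 against 0.004), so it is jammed. I'll set it back and do v3.

{"method": "servo_tool", "body": {"grip": [4.0,4.0,4.0,4.0,4.0], "delta_pos": [[0,0,-2],[0,0,-2],[0,0,-1.3],[0,0,-0.4],[0,0,-0.2]], "roll": [0,0,0,0,0]}}

```text
time_s: 19.4
position: [430.8, 130.7, 51.8]
ee_rot: [3.141, 0.001, 2.847]
contact_force: [-6.6, -0.9, 10.4]
gripper_width: 0.555
grip_force: 65.7
```

{"method": "servo_tool", "body": {"grip": [4.0,4.0,8.5,8.5,8.5], "delta_pos": [[0,0,0],[0,0,-0.1],[0,0,0],[0,0,0],[0,0,0]], "roll": [0,0,0,0,0]}}

```text
time_s: 20.02
position: [430.8, 130.8, 50.5]
ee_rot: [3.141, 0.001, 2.847]
contact_force: [0.6, 0.2, -0.0]
gripper_width: 0.999
grip_force: 0.0
```

{"method": "servo_tool", "body": {"grip": [8.5,8.5,8.5,8.5,8.5], "delta_pos": [[0,0,3.5],[0,0,4.0],[0.7,-4.5,4.0],[0.7,-5,4.0],[0.7,-5,3.5]], "roll": [0,0,0.05,0.05,0.056]}}

```text
time_s: 20.65
position: [451.5, -14.1, 240.7]
ee_rot: [-3.141, 0.001, 3.005]
contact_force: [1.9, -0.2, 0.9]
gripper_width: 0.995
grip_force: 0.0
```

{"method": "servo_tool", "body": {"grip": [8.5,8.5,8.5], "delta_pos": [[0.7,-4.4,0],[0,0,0],[0,0,0]], "roll": [0,0,0]}}

```text
time_s: 21.02
position: [458.1, -56.4, 238.8]
ee_rot: [3.141, -0.001, 3.002]
contact_force: [0.3, -0.0, 0.4]
gripper_width: 0.995
grip_force: 0.0
```

Run:
```python
from h import *
s,p,im=shot("w3");print(s["time_s"],s["position"],s["ee_rot"]);white(im,p,-.14)
```

```text
21.025 [458.09781753 -56.42325283 238.84204644] [ 3.14104569e+00 -5.57575304e-04  3.00227171e+00]
blob [282. 192.] [ 51. 111.] fill 0.96 (array([ 4.59339e+02, -5.39020e+01, -1.38000e-01,  7.78230e+01]), np.float64(1.8)) [ 4.58738e+02 -5.38510e+01 -1.38000e-01]
blob [468. 133.] [ 77. 132.] fill 0.79 (array([ 4.24982e+02,  1.06065e+02, -3.13000e-01,  1.04782e+02]), np.float64(12.7)) [ 4.26780e+02  1.20016e+02 -3.21000e-01]
```

View pics/w3.png

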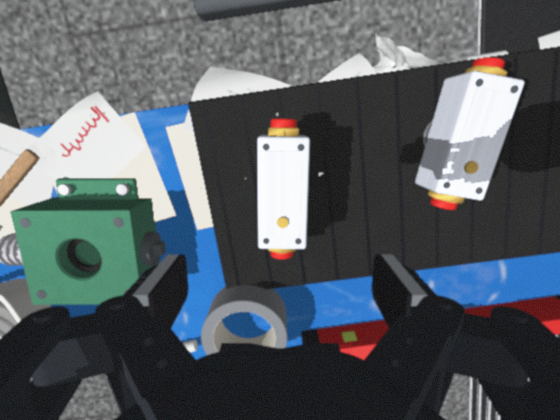

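v3 is at the centre, (459, −54), yaw −0.138. v2 is upright at the right. The port is visible at about (80,257).

{"method": "servo_tool", "body": {"grip": [8.5,8.5,8.5,8.5,8.5], "delta_pos": [[0.1,0.25,-4.8],[0,0,-4.8],[0,0,-4.8],[0,0,-3.0],[0,0,-1.4]], "roll": [0.002,0,0,0,0]}}

```text
time_s: 21.7
position: [458.2, -52.7, 49.3]
ee_rot: [3.141, -0.002, 3.007]
contact_force: [0.3, 0.3, 0.7]
gripper_width: 0.998
grip_force: 0.0
```

{"method": "servo_tool", "body": {"grip": [8.5,4.0,4.0,4.0,4.0], "delta_pos": [[0,0,0],[0,0,0],[0,0,0],[0,0,0],[0,0,0]], "roll": [0,0,0,0,0]}}

```text
time_s: 22.32
position: [460.3, -54.6, 52.5]
ee_rot: [-3.141, 0.002, 3.005]
contact_force: [-0.0, 0.8, 6.3]
gripper_width: 0.556
grip_force: 62.3
```

{"method": "servo_tool", "body": {"grip": [4.0,4.0,4.0,4.0,4.0], "delta_pos": [[0,0,0],[0,0,0.5],[0,0,1.5],[0,0,2],[0,0,1.5]], "roll": [0,0,0,0,0]}}

```text
time_s: 22.95
position: [459.6, -54.4, 107.6]
ee_rot: [-3.141, 0.001, 3.005]
contact_force: [0.7, 0.0, -3.9]
gripper_width: 0.554
grip_force: 62.2
```

{"method": "servo_tool", "body": {"grip": [4.0,4.0,4.0], "delta_pos": [[0,0,0.5],[0,0,0],[0,0,0]], "roll": [0,0,0]}}

```text
time_s: 23.32
position: [458.9, -54.0, 110.3]
ee_rot: [3.141, -0.001, 3.005]
contact_force: [0.5, -0.2, -3.0]
gripper_width: 0.552
grip_force: 62.2
```

```bash
python3 -c "
from h import *
fq(12)"
```

```text
t 23.875 fit sd,My,amp,w [2.17000e-02 1.49000e-02 2.63000e-02 2.23478e+01] mean 0.0143 sd 0.0282 Fz -3.95 [459.3 -54.2 111. ]
```

{"method": "servo_tool", "body": {"grip": [4.0,4.0,4.0,4.0,4.0], "delta_pos": [[3.5,-0.5,0],[-3.5,0.5,0],[3.5,-0.5,0],[-3.5,0.5,0],[0,0,0]], "roll": [0,0,0,0,0]}}

```text
time_s: 24.55
position: [457.5, -53.6, 109.7]
ee_rot: [3.141, -0.004, 3.005]
contact_force: [0.4, 0.3, -3.2]
gripper_width: 0.557
grip_force: 66.0
```

{"method": "servo_tool", "body": {"grip": [4.0,4.0,4.0,4.0], "delta_pos": [[0,0,0],[0,0,0],[0,0,0],[0,0,0]], "roll": [0,0,0,0]}}

```text
time_s: 25.05
position: [459.5, -54.3, 111.3]
ee_rot: [-3.142, 0.0, 3.005]
contact_force: [0.5, -1.0, -4.0]
gripper_width: 0.552
grip_force: 66.0
```

```bash
python3 -c "
from h import *
fq(16)"
```

```text
t 25.8 fit sd,My,amp,w [ 0.0384 -0.0126  0.1693 10.    ] mean 0.0179 sd 0.1277 Fz -3.79 [459.3 -54.2 111.1]
```

```bash
sed -i 's/    D=np.array(D);best=None/    D=np.array(D);best=None;np.save("D%.2f.npy"%D[0,0],D);print(D[:,1].round(3))/; s/linspace(10,62/linspace(6,62.8/' h.py; python3 -c "
from h import *
fq(16)"
```

```text
[ 0.198  0.114  0.127  0.002 -0.141 -0.162 -0.226 -0.183 -0.138 -0.037
  0.012  0.107  0.1    0.195  0.224  0.128]
t 26.6 fit sd,My,amp,w [ 2.9600e-02 -1.9000e-03  1.9850e-01  9.0395e+00] mean 0.02 sd 0.1457 Fz -3.81 [459.3 -54.2 111.1]
```

The undamped wobble hides the offset. I'll touch the valve down to damp it, lift again smoothly and re-measure.

{"method": "servo_tool", "body": {"grip": [4.0,4.0,4.0,4.0,4.0], "delta_pos": [[0,0,-1.5],[0,0,-2],[0,0,-1.6],[0,0,-0.6],[0,0,-0.3]], "roll": [0,0,0,0,0]}}

```text
time_s: 27.28
position: [459.0, -54.0, 52.5]
ee_rot: [3.141, -0.001, 3.005]
contact_force: [-18.1, 7.1, 33.8]
gripper_width: 0.554
grip_force: 70.2
```

{"method": "servo_tool", "body": {"grip": [4.0,4.0,4.0,4.0,4.0], "delta_pos": [[0,0,0],[0,0,0],[0,0,0.5],[0,0,1.5],[0,0,2]], "roll": [0,0,0,0,0]}}

```text
time_s: 27.9
position: [459.2, -54.2, 92.0]
ee_rot: [3.141, -0.0, 3.005]
contact_force: [-0.4, -0.0, -4.1]
gripper_width: 0.556
grip_force: 66.0
```

{"method": "servo_tool", "body": {"grip": [4.0,4.0,4.0,4.0], "delta_pos": [[0,0,1.5],[0,0,0.5],[0,0,0],[0,0,0]], "roll": [0,0,0,0]}}

```text
time_s: 28.4
position: [458.9, -54.1, 110.4]
ee_rot: [3.141, -0.001, 3.005]
contact_force: [-0.8, 0.3, -3.8]
gripper_width: 0.556
grip_force: 66.0
```

```bash
python3 -c "
from h import *
fq(11)"
```

```text
[-0.177 -0.169 -0.064 -0.044  0.086  0.119  0.148  0.168  0.143  0.111
  0.068]
t 28.9 fit sd,My,amp,w [ 0.0174 -0.0186  0.1864  7.7097] mean 0.0354 sd 0.1211 Fz -3.92 [459.3 -54.2 111. ]
```

{"method": "servo_tool", "body": {"grip": [4.0,4.0,4.0,4.0,4.0], "delta_pos": [[0,0,-1.5],[0,0,-2],[0,0,-1.6],[0,0,-0.5],[0,0,-0.3]], "roll": [0,0,0,0,0]}}

```text
time_s: 29.58
position: [459.1, -54.1, 52.5]
ee_rot: [3.141, -0.001, 3.005]
contact_force: [-11.9, 4.0, 19.9]
gripper_width: 0.556
grip_force: 68.5
```

{"method": "servo_tool", "body": {"grip": [4.0,7.5,7.5,7.5,4.0], "delta_pos": [[0,0,0],[0,0,0],[0,0,0],[0,0,-0.1],[0,0,0]], "roll": [0,0,0,0,0]}}

```text
time_s: 30.2
position: [459.3, -54.2, 51.1]
ee_rot: [3.142, 0.0, 3.005]
contact_force: [-0.4, -0.5, -0.1]
gripper_width: 0.683
grip_force: 0.0
```

{"method": "servo_tool", "body": {"grip": [4.0,4.0,4.0,4.0,4.0], "delta_pos": [[0,0,0],[0,0,0],[0,0,0],[0,0,0.5],[0,0,1.5]], "roll": [0,0,0,0,0]}}

```text
time_s: 30.82
position: [458.2, -53.8, 70.5]
ee_rot: [3.141, -0.003, 3.005]
contact_force: [0.2, 0.3, -3.7]
gripper_width: 0.555
grip_force: 62.2
```

{"method": "servo_tool", "body": {"grip": [4.0,4.0,4.0,4.0,4.0], "delta_pos": [[0,0,2],[0,0,1.5],[0,0,0.5],[0,0,0],[0,0,0]], "roll": [0,0,0,0,0]}}

```text
time_s: 31.45
position: [458.9, -54.1, 110.4]
ee_rot: [3.141, -0.001, 3.005]
contact_force: [-0.4, 0.3, -4.7]
gripper_width: 0.554
grip_force: 62.3
```

```bash
python3 -c "
from h import *
fq(10)"
```

```text
[ 0.041  0.007 -0.024 -0.031 -0.024 -0.012  0.013  0.022  0.017 -0.019]
t 31.9 fit sd,My,amp,w [ 6.7000e-03 -4.5000e-03  3.2100e-02  1.7588e+01] mean -0.001 sd 0.023 Fz -3.69 [459.3 -54.2 111. ]
```

Still not decisive. I'll do a one-way jerk that ends with a stop from +x motion, which throws the ball to the +x end, then damp by regripping and measure.

{"method": "servo_tool", "body": {"grip": [4.0,4.0,4.0,4.0,4.0], "delta_pos": [[-3.0,0.4,0],[-3.0,0.4,0],[0,0,0],[3.0,-0.4,0],[3.0,-0.4,0]], "roll": [0,0,0,0,0]}}

```text
time_s: 32.58
position: [460.9, -54.6, 111.4]
ee_rot: [-3.141, 0.002, 3.005]
contact_force: [0.2, 0.0, -2.8]
gripper_width: 0.558
grip_force: 62.7
```

{"method": "servo_tool", "body": {"grip": [4.0,4.0,4.0,4.0,4.0], "delta_pos": [[0,0,0],[0,0,0],[0,0,-1.5],[0,0,-2],[0,0,-1.3]], "roll": [0,0,0,0,0]}}

```text
time_s: 33.2
position: [458.3, -53.9, 61.4]
ee_rot: [3.141, -0.001, 3.005]
contact_force: [-0.6, 0.0, -4.5]
gripper_width: 0.558
grip_force: 62.9
```

{"method": "servo_tool", "body": {"grip": [4.0,4.0,4.0,4.0,7.5], "delta_pos": [[0,0,-0.5],[0,0,-0.3],[0,0,-0.2],[0,0,-0.1],[0,0,0]], "roll": [0,0,0,0,0]}}

```text
time_s: 33.83
position: [459.8, -54.4, 52.7]
ee_rot: [-3.141, 0.001, 3.005]
contact_force: [0.6, -0.3, 0.4]
gripper_width: 0.755
grip_force: 0.0
```

{"method": "servo_tool", "body": {"grip": [7.5,4.0,4.0,4.0,4.0], "delta_pos": [[0,0,0],[0,0,0],[0,0,0],[0,0,0],[0,0,0]], "roll": [0,0,0,0,0]}}

```text
time_s: 34.45
position: [459.7, -54.4, 52.6]
ee_rot: [-3.141, 0.001, 3.005]
contact_force: [0.2, -0.2, 5.0]
gripper_width: 0.554
grip_force: 62.6
```

{"method": "servo_tool", "body": {"grip": [4.0,4.0,4.0,4.0,4.0], "delta_pos": [[0,0,0.5],[0,0,1.5],[0,0,2],[0,0,1.5],[0,0,0.5]], "roll": [0,0,0,0,0]}}

```text
time_s: 35.08
position: [459.8, -54.4, 113.3]
ee_rot: [-3.141, 0.001, 3.005]
contact_force: [-0.2, 0.2, -3.8]
gripper_width: 0.552
grip_force: 62.2
```

{"method": "servo_tool", "body": {"grip": [4.0,4.0], "delta_pos": [[0,0,0],[0,0,0]], "roll": [0,0]}}

```text
time_s: 35.33
position: [458.9, -54.1, 111.3]
ee_rot: [3.141, -0.001, 3.005]
contact_force: [0.3, -1.2, -4.1]
gripper_width: 0.556
grip_force: 62.2
```

```bash
python3 -c "
from h import *
fq(6)"
```

```text
[ 0.001  0.07   0.015 -0.033  0.052  0.012]
t 35.575 fit sd,My,amp,w [9.30000e-03 1.64000e-02 4.81000e-02 3.94341e+01] mean 0.0197 sd 0.0335 Fz -3.9 [459.1 -54.2 111.7]
```

The back-and-forth may drop the ball back into its seat. I'll use a sharp start and a gentle stop so a free ball stays at the −x end.

{"method": "servo_tool", "body": {"grip": [4.0,4.0,4.0,4.0,4.0], "delta_pos": [[4.0,-0.6,0],[3.2,-0.4,0],[2.4,-0.3,0],[1.6,-0.2,0],[0.8,-0.1,0]], "roll": [0,0,0,0,0]}}

```text
time_s: 36.25
position: [579.8, -70.3, 111.7]
ee_rot: [3.141, -0.0, 3.005]
contact_force: [-0.9, 0.4, -4.9]
gripper_width: 0.559
grip_force: 62.4
```

{"method": "servo_tool", "body": {"grip": [4.0,4.0,4.0,4.0,4.0], "delta_pos": [[-0.4,0,0],[-1.2,0.2,0],[-2.0,0.3,0],[-2.4,0.3,-0.5],[-2.4,0.3,-1.2]], "roll": [0,0,0,0,0]}}

```text
time_s: 36.88
position: [494.2, -59.1, 95.3]
ee_rot: [-3.141, 0.001, 3.005]
contact_force: [0.3, -0.7, -3.9]
gripper_width: 0.551
grip_force: 62.4
```

{"method": "servo_tool", "body": {"grip": [4.0,4.0,4.0,4.0,4.0], "delta_pos": [[-2.0,0.3,-1.5],[-1.2,0.2,-1.3],[-0.4,0,-0.7],[0,0,-0.4],[0,0,-0.2]], "roll": [0,0,0,0,0]}}

```text
time_s: 37.5
position: [459.8, -54.4, 54.3]
ee_rot: [-3.142, 0.001, 3.005]
contact_force: [0.1, 0.5, -3.9]
gripper_width: 0.555
grip_force: 62.4
```

{"method": "servo_tool", "body": {"grip": [4.0,7.5,7.5,4.0,4.0], "delta_pos": [[0,0,-0.1],[0,0,-0.1],[0,0,0],[0,0,0],[0,0,0]], "roll": [0,0,0,0,0]}}

```text
time_s: 38.12
position: [459.7, -54.4, 52.6]
ee_rot: [-3.141, 0.001, 3.005]
contact_force: [1.3, -0.5, 4.3]
gripper_width: 0.552
grip_force: 62.6
```

{"method": "servo_tool", "body": {"grip": [4.0,4.0,4.0,4.0,4.0], "delta_pos": [[0,0,0],[0,0,0],[0,0,0.5],[0,0,1.5],[0,0,2]], "roll": [0,0,0,0,0]}}

```text
time_s: 38.75
position: [458.7, -54.0, 92.5]
ee_rot: [3.141, -0.001, 3.005]
contact_force: [-0.2, -0.5, -3.9]
gripper_width: 0.555
grip_force: 62.2
```

{"method": "servo_tool", "body": {"grip": [4.0,4.0,4.0,4.0], "delta_pos": [[0,0,1.5],[0,0,0.5],[0,0,0],[0,0,0]], "roll": [0,0,0,0]}}

```text
time_s: 39.25
position: [458.9, -54.1, 111.3]
ee_rot: [3.141, -0.001, 3.005]
contact_force: [0.0, 0.8, -4.4]
gripper_width: 0.554
grip_force: 62.3
```

```bash
cat >> h.py <<'E'
def one():
    s=manip.sense();yaw=s["ee_rot"][2];t=s["torque"];print(round(s["time_s"],3),"My",round(-np.sin(yaw)*t[0]+np.cos(yaw)*t[1],4),"Fz",s["contact_force"][2].round(2),s["qd"].round(3))
E
python3 -c "
from h import *
one()"
```

```text
39.25 My -0.0098 Fz -4.38 [-0.     0.001 -0.002  0.002  0.002 -0.001]
```

{"method": "servo_tool", "body": {"grip": [4.0], "delta_pos": [[0,0,0]], "roll": [0]}}

```text
time_s: 39.38
position: [458.9, -54.1, 111.4]
ee_rot: [3.141, -0.001, 3.005]
contact_force: [-0.4, 0.5, -3.7]
gripper_width: 0.552
grip_force: 62.2
```

```bash
python3 -c "
from h import *
fq(4)"
```

```text
[ 0.046  0.028 -0.039 -0.038]
t 39.525 fit sd,My,amp,w [1.0000e-04 0.0000e+00 5.0600e-02 2.8796e+01] mean -0.0007 sd 0.0379 Fz -3.88 [459.1 -54.1 111.8]
```

{"method": "servo_tool", "body": {"grip": [4.0], "delta_pos": [[0,0,0]], "roll": [0]}}

```text
time_s: 39.7
position: [459.3, -54.2, 112.0]
ee_rot: [3.141, -0.0, 3.005]
contact_force: [0.2, -0.4, -3.4]
gripper_width: 0.56
grip_force: 62.2
```

```bash
python3 -c "
from h import *
one()"
```

```text
39.7 My 0.0252 Fz -3.45 [ 0.002  0.     0.    -0.001  0.001  0.002]
```

{"method": "servo_tool", "body": {"grip": [4.0], "delta_pos": [[0,0,0]], "roll": [0]}}

```text
time_s: 39.83
position: [459.3, -54.2, 112.0]
ee_rot: [3.141, -0.0, 3.005]
contact_force: [1.1, -0.4, -3.3]
gripper_width: 0.553
grip_force: 62.2
```

```bash
python3 -c "
from h import *
one()"
```

```text
39.825 My -0.0482 Fz -3.3 [-0.001 -0.001 -0.002 -0.001  0.    -0.001]
```

All three readings look centred, but vigorous jerks may bounce a free ball back. I'll repeat on v3 with a gentle run-up and one modest sharp stop from about 0.2 m/s.

{"method": "servo_tool", "body": {"grip": [4.0,4.0,4.0,4.0,4.0], "delta_pos": [[-0.8,0.1,0],[-1.6,0.2,0],[-1.6,0.2,0],[-0.9,0.2,0],[0,0,0]], "roll": [0,0,0,0,0]}}

```text
time_s: 40.45
position: [410.1, -47.2, 112.2]
ee_rot: [-3.142, 0.001, 3.005]
contact_force: [0.4, 0.5, -4.0]
gripper_width: 0.554
grip_force: 62.3
```

{"method": "servo_tool", "body": {"grip": [4.0,4.0,4.0,4.0,4.0], "delta_pos": [[0.8,-0.1,0],[1.6,-0.2,0],[2.5,-0.4,0],[0,0,0],[0,0,0]], "roll": [0,0,0,0,0]}}

```text
time_s: 41.08
position: [459.2, -54.1, 111.7]
ee_rot: [3.141, -0.001, 3.005]
contact_force: [-0.2, 0.2, -4.3]
gripper_width: 0.557
grip_force: 62.4
```

{"method": "servo_tool", "body": {"grip": [4.0,4.0,4.0,4.0,4.0], "delta_pos": [[0,0,-1.5],[0,0,-2.4],[0,0,-1.3],[0,0,-0.5],[0,0,-0.3]], "roll": [0,0,0,0,0]}}

```text
time_s: 41.7
position: [459.5, -54.3, 52.5]
ee_rot: [3.142, 0.0, 3.005]
contact_force: [-8.8, 4.7, 20.6]
gripper_width: 0.553
grip_force: 65.1
```

{"method": "servo_tool", "body": {"grip": [6.5,6.5,4.0,4.0,4.0], "delta_pos": [[0,0,0],[0,0,0],[0,0,0],[0,0,0],[0,0,0]], "roll": [0,0,0,0,0]}}

```text
time_s: 42.32
position: [459.9, -54.4, 52.8]
ee_rot: [-3.141, 0.001, 3.005]
contact_force: [-0.0, 0.2, 5.9]
gripper_width: 0.559
grip_force: 62.8
```

{"method": "servo_tool", "body": {"grip": [4.0,4.0,4.0,4.0,4.0], "delta_pos": [[0,0,0.5],[0,0,1.0],[0,0,1.0],[0,0,0.5],[0,0,0]], "roll": [0,0,0,0,0]}}

```text
time_s: 42.95
position: [459.6, -54.4, 82.6]
ee_rot: [-3.141, 0.001, 3.005]
contact_force: [-0.4, -0.0, -3.8]
gripper_width: 0.556
grip_force: 62.2
```

```bash
python3 -c "
from h import *
one()"
```

```text
42.95 My -0.0344 Fz -3.84 [-0.001  0.006 -0.012 -0.007  0.002  0.   ]
```

{"method": "servo_tool", "body": {"grip": [4.0], "delta_pos": [[0,0,0]], "roll": [0]}}

```text
time_s: 43.08
position: [459.1, -54.2, 81.8]
ee_rot: [3.141, -0.0, 3.005]
contact_force: [-0.1, 0.5, -4.8]
gripper_width: 0.552
grip_force: 62.2
```

```bash
python3 -c "
from h import *
one()"
```

```text
43.075 My -0.0099 Fz -4.82 [-0.     0.001 -0.002  0.     0.001 -0.   ]
```

{"method": "servo_tool", "body": {"grip": [4.0], "delta_pos": [[0,0,0]], "roll": [0]}}

```text
time_s: 43.2
position: [459.1, -54.1, 81.7]
ee_rot: [3.141, -0.001, 3.005]
contact_force: [-0.3, 0.1, -4.2]
gripper_width: 0.554
grip_force: 62.2
```

```bash
python3 -c "
from h import *
one()"
```

```text
43.2 My 0.0205 Fz -4.22 [-0.001  0.001  0.001  0.001 -0.    -0.001]
```

{"method": "servo_tool", "body": {"grip": [4.0], "delta_pos": [[0,0,0]], "roll": [0]}}

```text
time_s: 43.32
position: [459.2, -54.2, 81.8]
ee_rot: [3.141, -0.0, 3.005]
contact_force: [-0.2, -0.3, -3.7]
gripper_width: 0.554
grip_force: 62.2
```

```bash
python3 -c "
from h import *
one()"
```

```text
43.325 My -0.0747 Fz -3.73 [-0.001 -0.     0.001  0.001  0.001 -0.003]
```

{"method": "servo_tool", "body": {"grip": [4.0], "delta_pos": [[0,0,0]], "roll": [0]}}

```text
time_s: 43.45
position: [459.2, -54.2, 82.0]
ee_rot: [3.141, -0.0, 3.005]
contact_force: [-0.6, -0.4, -3.8]
gripper_width: 0.556
grip_force: 62.2
```

```bash
python3 -c "
from h import *
one()"
```

```text
43.45 My -0.0427 Fz -3.77 [-0.001 -0.002 -0.    -0.    -0.     0.   ]
```

{"method": "servo_tool", "body": {"grip": [4.0], "delta_pos": [[0,0,0]], "roll": [0]}}

```text
time_s: 43.58
position: [459.3, -54.2, 82.0]
ee_rot: [3.141, 0.0, 3.005]
contact_force: [1.1, -0.7, -4.0]
gripper_width: 0.555
grip_force: 62.2
```

```bash
python3 -c "
from h import *
one()"
```

```text
43.575 My 0.0143 Fz -4.04 [-0.002 -0.001 -0.    -0.     0.001 -0.001]
```

```bash
python3 -c "
from h import *
fq(5);one()"
```

```text
[ 0.014 -0.003 -0.006 -0.    -0.038]
t 43.775 fit sd,My,amp,w [ 7.0000e-03 -5.6000e-03  6.7156e+00  6.2800e+01] mean -0.0064 sd 0.0172 Fz -3.97 [459.3 -54.2  82.1]
43.825 My -0.0343 Fz -3.33 [-0.     0.001 -0.    -0.001  0.001  0.001]
```

{"method": "servo_tool", "body": {"grip": [4.0], "delta_pos": [[0,0,0]], "roll": [0]}}

```text
time_s: 43.95
position: [459.3, -54.2, 82.1]
ee_rot: [3.142, 0.0, 3.005]
contact_force: [0.3, -0.2, -3.8]
gripper_width: 0.554
grip_force: 62.2
```

```bash
python3 -c "
from h import *
one()"
```

```text
43.95 My -0.0145 Fz -3.76 [-0.    -0.001 -0.001 -0.002  0.002  0.   ]
```

{"method": "servo_tool", "body": {"grip": [4.0], "delta_pos": [[0,0,0]], "roll": [0]}}

```text
time_s: 44.08
position: [459.3, -54.2, 82.1]
ee_rot: [3.141, 0.0, 3.005]
contact_force: [-0.7, 0.0, -4.2]
gripper_width: 0.553
grip_force: 62.2
```

```bash
python3 -c "
from h import *
one()"
```

```text
44.075 My -0.0074 Fz -4.18 [-0.     0.001 -0.001 -0.001  0.002  0.001]
```

{"method": "servo_tool", "body": {"grip": [4.0], "delta_pos": [[0,0,0]], "roll": [0]}}

```text
time_s: 44.2
position: [459.3, -54.2, 82.1]
ee_rot: [3.141, 0.0, 3.005]
contact_force: [0.4, 0.2, -3.5]
gripper_width: 0.554
grip_force: 62.2
```

```bash
python3 -c "
from h import *
one()"
```

```text
44.2 My -0.0296 Fz -3.53 [-0.     0.001 -0.002  0.    -0.001 -0.   ]
```

{"method": "servo_tool", "body": {"grip": [4.0,4.0,4.0,4.0,4.0], "delta_pos": [[-1.2,0.2,0],[-2.4,0.3,0],[-3.7,0.5,0],[0,0,0],[0,0,0]], "roll": [0,0,0,0,0]}}

```text
time_s: 44.82
position: [386.9, -44.5, 82.4]
ee_rot: [-3.141, 0.002, 3.005]
contact_force: [0.2, 0.6, -4.1]
gripper_width: 0.553
grip_force: 62.7
```

{"method": "servo_tool", "body": {"grip": [4.0,4.0,4.0,4.0,4.0], "delta_pos": [[0,0,-1.0],[0,0,-1.1],[0,0,-0.5],[0,0,-0.3],[0,0,-0.1]], "roll": [0,0,0,0,0]}}

```text
time_s: 45.45
position: [386.2, -44.1, 52.8]
ee_rot: [3.141, -0.0, 3.005]
contact_force: [-6.8, 3.7, 12.3]
gripper_width: 0.554
grip_force: 64.1
```

{"method": "servo_tool", "body": {"grip": [6.5,6.5,4.0,4.0,4.0], "delta_pos": [[0,0,0],[0,0,0],[0,0,0],[0,0,0],[0,0,0]], "roll": [0,0,0,0,0]}}

```text
time_s: 46.08
position: [386.7, -44.3, 52.4]
ee_rot: [3.142, 0.001, 3.005]
contact_force: [-0.3, 1.6, 4.1]
gripper_width: 0.555
grip_force: 62.6
```

{"method": "servo_tool", "body": {"grip": [4.0,4.0,4.0,4.0,4.0], "delta_pos": [[0,0,0.5],[0,0,1.0],[0,0,1.0],[0,0,0.5],[0,0,0]], "roll": [0,0,0,0,0]}}

```text
time_s: 46.7
position: [386.6, -44.4, 82.6]
ee_rot: [-3.141, 0.001, 3.005]
contact_force: [-0.6, 0.5, -3.4]
gripper_width: 0.552
grip_force: 62.2
```

{"method": "servo_tool", "body": {"grip": [4.0], "delta_pos": [[0,0,0]], "roll": [0]}}

```text
time_s: 46.82
position: [386.1, -44.2, 81.8]
ee_rot: [3.141, -0.0, 3.005]
contact_force: [-0.8, -0.5, -3.8]
gripper_width: 0.552
grip_force: 62.2
```

```bash
python3 -c "
from h import *
one()"
```

```text
46.825 My -0.0166 Fz -3.85 [ 0.001  0.002 -0.003 -0.     0.001 -0.   ]
```

{"method": "servo_tool", "body": {"grip": [4.0], "delta_pos": [[0,0,0]], "roll": [0]}}

```text
time_s: 46.95
position: [386.1, -44.1, 81.7]
ee_rot: [3.141, -0.001, 3.005]
contact_force: [0.4, -1.5, -2.8]
gripper_width: 0.556
grip_force: 62.2
```

```bash
python3 -c "
from h import *
one()"
```

```text
46.95 My 0.0258 Fz -2.82 [ 0.     0.     0.002 -0.001  0.     0.001]
```

{"method": "servo_tool", "body": {"grip": [4.0], "delta_pos": [[0,0,0]], "roll": [0]}}

```text
time_s: 47.08
position: [386.1, -44.2, 81.8]
ee_rot: [3.141, -0.0, 3.005]
contact_force: [0.1, 0.2, -4.7]
gripper_width: 0.553
grip_force: 62.2
```

```bash
python3 -c "
from h import *
one()"
```

```text
47.075 My 0.0364 Fz -4.69 [-0.001 -0.     0.002  0.002  0.     0.   ]
```

{"method": "servo_tool", "body": {"grip": [4.0], "delta_pos": [[0,0,0]], "roll": [0]}}

```text
time_s: 47.2
position: [386.2, -44.2, 82.0]
ee_rot: [3.141, -0.0, 3.005]
contact_force: [-0.3, 0.3, -3.6]
gripper_width: 0.556
grip_force: 62.2
```

```bash
python3 -c "
from h import *
one()"
```

```text
47.2 My 0.036 Fz -3.61 [ 0.001  0.002 -0.001 -0.001  0.001 -0.   ]
```

{"method": "servo_tool", "body": {"grip": [4.0], "delta_pos": [[0,0,0]], "roll": [0]}}

```text
time_s: 47.32
position: [386.3, -44.2, 82.0]
ee_rot: [3.142, 0.0, 3.005]
contact_force: [-0.1, 0.5, -5.0]
gripper_width: 0.552
grip_force: 62.2
```

```bash
python3 -c "
from h import *
one()"
```

```text
47.325 My 0.0835 Fz -4.99 [ 0.001 -0.    -0.     0.001  0.001 -0.001]
```

{"method": "servo_tool", "body": {"grip": [4.0], "delta_pos": [[0,0,0]], "roll": [0]}}

```text
time_s: 47.45
position: [386.3, -44.2, 82.1]
ee_rot: [3.141, -0.0, 3.005]
contact_force: [-0.1, -0.2, -4.2]
gripper_width: 0.558
grip_force: 62.2
```

```bash
python3 -c "
from h import *
one()"
```

```text
47.45 My 0.0376 Fz -4.23 [ 0.    -0.001  0.001 -0.001 -0.    -0.   ]
```

My moved from −0.019 to +0.034 N m, with the sign predicted for a ball rolling to the −x end. v3 is the free valve. Now I'll measure the port from the stored views.

Run:
```python
from h import *
Ps={"scene0":P(manip.camera_info("scene")),"side0":P(manip.camera_info("side")),"w3":np.load("pics/w3.npy")}
g={"scene0":(371,281),"side0":(326,297),"w3":(80,257)}
uv=[]
for n in Ps:
    im=cv2.imread(f"pics/{n}.png");s=5 if n!="w3" else 3;r=26 if n!="w3" else 40
    u,v=g[n];c=im[v-r:v+r,u-r:u+r];c=cv2.resize(c,None,fx=s,fy=s,interpolation=cv2.INTER_CUBIC).astype(int)
    # top-face brightness of green channel: hole darker
    G=c[:,:,1];ref=np.percentile(G,80);m=(G<0.78*ref).astype(np.uint8)
    k,l,st,ce=cv2.connectedComponentsWithStats(m);i=l[r*s,r*s]
    if i==0: print(n,"centre not dark")
    cs=cv2.findContours((l==i).astype(np.uint8),cv2.RETR_EXTERNAL,cv2.CHAIN_APPROX_NONE)[0];C=max(cs,key=cv2.contourArea)
    e=cv2.fitEllipse(cv2.convexHull(C));q=((e[0][0]+.5)/s-.5+u-r,(e[0][1]+.5)/s-.5+v-r);uv.append(q)
    print(n,np.round(q,1),"axes px",np.round(np.array(e[1])/s,1),"at z60",plane(Ps[n],q,60).round(1))
    vis=c.astype(np.uint8).copy();cv2.drawContours(vis,[C],-1,(0,0,255),1);cv2.ellipse(vis,e,(255,0,0),1);cv2.imwrite(f"pics/port_{n}.png",vis)
print(tri(list(Ps.values()),uv))
a=[cv2.resize(cv2.imread(f"pics/port_{n}.png"),(260,260)) for n in Ps];cv2.imwrite("pics/ports.png",np.hstack(a))
```

```text
scene0 [369.5 279.2] axes px [13.6 17.7] at z60 [ 500.1 -285.2]
side0 [325.7 297.1] axes px [14.8 21.8] at z60 [ 500.  -288.2]
w3 [ 78.1 258.6] axes px [40.  47.9] at z60 [ 502.3 -283.1]
(array([ 502.63691338, -285.07249872,   56.48590908]), [array([0.2, 0. ]), array([ 0. , -0.2]), array([ 0.4, -0.8])])
```

View pics/ports.png

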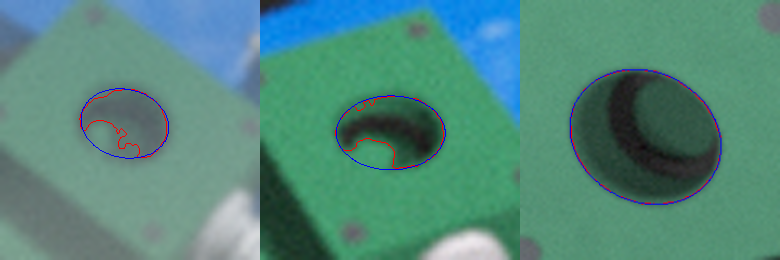

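The wrist-view ellipse at (78,258) fits cleanly and gives the port at about (502, −283.5). I'll carry the valve near it and refine with the last camera call.

{"method": "servo_tool", "body": {"grip": [4.0,4.0,4.0,4.0,4.0], "delta_pos": [[1.5,-1.0,1.5],[3.0,-2.5,2.0],[4.0,-3.5,2.0],[3.5,-3.3,1.0],[2.3,-2.0,0.3]], "roll": [0,0,0,0,0]}}

```text
time_s: 48.08
position: [530.9, -169.1, 150.5]
ee_rot: [-3.141, 0.001, 3.004]
contact_force: [0.2, -0.3, -3.3]
gripper_width: 0.555
grip_force: 62.9
```

{"method": "servo_tool", "body": {"grip": [4.0,4.0,4.0,4.0], "delta_pos": [[1.1,-0.8,0],[0,0,0],[0,0,0],[0,0,0]], "roll": [0,0,0,0]}}

```text
time_s: 48.58
position: [539.9, -174.7, 150.1]
ee_rot: [3.141, -0.0, 3.005]
contact_force: [-0.2, -0.4, -3.9]
gripper_width: 0.552
grip_force: 63.0
```

Run:
```python
from h import *
one();s,p,im=shot("w4");print(s["position"],s["ee_rot"])
q=p@np.array([502.3,-283.5,60,1]);q=q[:2]/q[2];print("expected px",q)
u,v=np.round(q).astype(int);r=55
y0,x0=max(v-r,0),max(u-r,0);c=im[y0:v+r,x0:u+r];G=c[:,:,1].astype(int);m=(G<0.78*np.percentile(G,80)).astype(np.uint8)
k,l,st,ce=cv2.connectedComponentsWithStats(m);print(st)
for C in cv2.findContours(m,cv2.RETR_EXTERNAL,cv2.CHAIN_APPROX_NONE)[0]:
    if cv2.contourArea(C)>800:
        e=cv2.fitEllipse(cv2.convexHull(C));qq=(e[0][0]+x0,e[0][1]+y0);print(np.round(qq,1),np.round(e[1],1),plane(p,qq,60).round(1));cv2.ellipse(im,(qq,e[1],e[2]),(0,0,255),1)
cv2.imwrite("pics/w4v.png",im)
```

```text
48.575 My 0.1205 Fz -3.91 [-0.001 -0.001  0.002 -0.007 -0.002  0.   ]
[ 539.90336606 -174.73718621  150.11767687] [ 3.14141869e+00 -1.11312143e-04  3.00516135e+00]
expected px [124.29165828 185.45318997]
[[   0    0  110  110 8556]
 [  21   23   69   67 3524]
 [   0  105    6    5   20]]
[124.2 185.7] [62.9 71.8] [ 502.4 -283.6]
```

View pics/w4v.png

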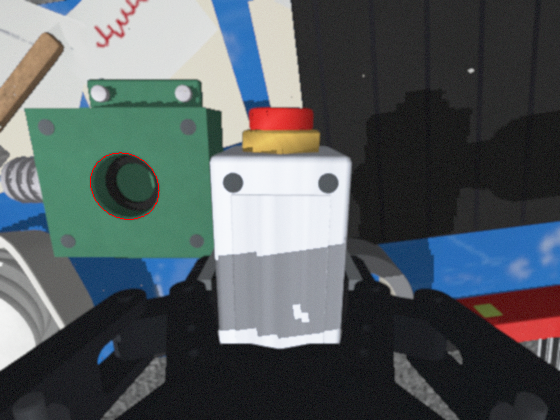

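The view confirms the port at (502.4, −283.6), seen at pixel (124,186). The near top edge of the held block runs from about (213,160) to (350,158). I'll check the valve's offset in the jaws.

Run:
```python
from h import *
p=np.load("pics/w4.npy");z=150.1+29
a,b=plane(p,(213,160),z),plane(p,(350,158),z);th=3.005-np.pi;x=np.array([np.cos(th),np.sin(th)])
m=(a+b)/2;c=m+55*x;print(a,b,np.linalg.norm(a-b),"centre-TCP",c-[539.9,-174.7], "yaw",np.arctan2(*(a-b)[::-1])+np.pi/2)
# screws at 233,183 / 328,183 for reference
print(plane(p,(233,183),z),plane(p,(328,183),z))
```

```text
[ 483.26935345 -189.28975763] [ 488.75183535 -144.70490615] 44.920669954914864 centre-TCP [0.59830894 0.21341149] yaw -0.1223531370307116
[ 491.70610327 -184.12876495] [ 496.04280662 -152.64324591]
```

{"method": "servo_tool", "body": {"grip": [4.0,4.0,4.0,4.0,4.0], "delta_pos": [[-0.6,-1.9,0],[-1.2,-3.4,-1.0],[-1.2,-3.4,-1.5],[-0.6,-1.7,-1.0],[-0.15,-0.5,-0.3]], "roll": [0,0,0,0,0]}}

```text
time_s: 49.25
position: [502.0, -284.9, 111.4]
ee_rot: [3.141, -0.001, 3.003]
contact_force: [0.0, 0.6, -4.4]
gripper_width: 0.555
grip_force: 63.3
```

{"method": "servo_tool", "body": {"grip": [4.0,4.0,4.0,4.0], "delta_pos": [[0,0,0],[0,0,0],[0,0,0],[0,0,0]], "roll": [0,0,0,0]}}

```text
time_s: 49.75
position: [503.1, -283.9, 112.3]
ee_rot: [-3.142, 0.0, 3.006]
contact_force: [0.0, 0.1, -4.0]
gripper_width: 0.555
grip_force: 63.3
```

```bash
python3 -c "
from h import *
one();s=manip.sense();print(s['position'],s['contact_force'])"
```

```text
49.75 My -0.2141 Fz -4.02 [-0.004  0.003 -0.001  0.006 -0.007 -0.   ]
[ 503.10742581 -283.86085201  112.34046905] [ 0.01558223  0.09749166 -4.02376528]
```

Alignment is within 1 mm. I'll descend in small steps and watch the force.

{"method": "servo_tool", "body": {"grip": [4.0,4.0,4.0,4.0,4.0], "delta_pos": [[-0.05,0,-0.4],[0,0,-0.4],[0,0,-0.4],[0,0,-0.3],[0,0,-0.2]], "roll": [0,0,0,0,0]}}

```text
time_s: 50.38
position: [502.3, -284.2, 94.8]
ee_rot: [3.141, 0.0, 3.005]
contact_force: [2.0, -0.4, -3.7]
gripper_width: 0.552
grip_force: 63.3
```

{"method": "servo_tool", "body": {"grip": [4.0,4.0,4.0], "delta_pos": [[0,0,-0.2],[0,0,-0.2],[0,0,0]], "roll": [0,0,0]}}

```text
time_s: 50.75
position: [502.4, -284.2, 90.9]
ee_rot: [3.141, 0.0, 3.005]
contact_force: [0.6, 0.3, -3.6]
gripper_width: 0.551
grip_force: 63.2
```

{"method": "servo_tool", "body": {"grip": [4.0,4.0,4.0,4.0], "delta_pos": [[0,0,-0.2],[0,0,-0.2],[0,0,-0.2],[0,0,0]], "roll": [0,0,0,0]}}

```text
time_s: 51.25
position: [502.5, -284.2, 85.5]
ee_rot: [-3.142, 0.0, 3.005]
contact_force: [0.6, 2.4, 2.8]
gripper_width: 0.554
grip_force: 64.0
```

{"method": "servo_tool", "body": {"grip": [4.0,4.0,4.0], "delta_pos": [[0,0,-0.15],[0,0,-0.1],[0,0,0]], "roll": [0,0,0]}}

```text
time_s: 51.62
position: [502.5, -284.2, 83.1]
ee_rot: [-3.142, 0.001, 3.005]
contact_force: [-0.8, 2.2, 5.6]
gripper_width: 0.55
grip_force: 64.3
```

{"method": "servo_tool", "body": {"grip": [4.0,4.0], "delta_pos": [[0,0,-0.1],[0,0,0]], "roll": [0,0]}}

```text
time_s: 51.88
position: [502.5, -284.2, 82.0]
ee_rot: [-3.142, 0.0, 3.005]
contact_force: [-0.2, 3.3, 5.1]
gripper_width: 0.551
grip_force: 64.3
```

{"method": "servo_tool", "body": {"grip": [4.0,4.0], "delta_pos": [[0,0,-0.05],[0,0,0]], "roll": [0,0]}}

```text
time_s: 52.12
position: [502.5, -284.2, 81.6]
ee_rot: [-3.142, 0.001, 3.005]
contact_force: [-0.2, 3.8, 4.5]
gripper_width: 0.556
grip_force: 64.3
```

{"method": "servo_tool", "body": {"grip": [4.0,4.0], "delta_pos": [[0,0,-0.08],[0,0,0]], "roll": [0,0]}}

```text
time_s: 52.38
position: [502.5, -284.3, 81.5]
ee_rot: [-3.141, 0.001, 3.005]
contact_force: [-3.6, 5.4, 11.3]
gripper_width: 0.553
grip_force: 65.1
```

{"method": "servo_tool", "body": {"grip": [4.0,4.0], "delta_pos": [[0,0,-0.05],[0,0,0]], "roll": [0,0]}}

```text
time_s: 52.62
position: [502.5, -284.3, 81.5]
ee_rot: [-3.141, 0.001, 3.005]
contact_force: [-5.1, 7.5, 15.2]
gripper_width: 0.554
grip_force: 65.7
```

The force rises with no further travel at 81.5 mm, the computed home height. One more small press, then release and retreat.

{"method": "servo_tool", "body": {"grip": [4.0,4.0], "delta_pos": [[0,0,-0.08],[0,0,0]], "roll": [0,0]}}

```text
time_s: 52.88
position: [502.5, -284.3, 81.4]
ee_rot: [-3.141, 0.001, 3.005]
contact_force: [-8.1, 9.3, 21.7]
gripper_width: 0.553
grip_force: 66.3
```

{"method": "servo_tool", "body": {"grip": [8.5,8.5,8.5,8.5], "delta_pos": [[0,0,0],[0,0,0],[0,0,0],[0,0,0]], "roll": [0,0,0,0]}}

```text
time_s: 53.38
position: [502.2, -284.2, 78.7]
ee_rot: [3.141, -0.0, 3.005]
contact_force: [0.5, -0.5, -0.4]
gripper_width: 0.998
grip_force: 0.0
```

{"method": "servo_tool", "body": {"grip": [8.5,8.5,8.5,8.5,8.5], "delta_pos": [[0,0,2],[0,0,3],[0,0,4],[0,0,4],[0,0,3]], "roll": [0,0,0,0,0]}}

```text
time_s: 54.0
position: [502.6, -284.5, 242.7]
ee_rot: [-3.14, 0.003, 3.005]
contact_force: [-1.1, 0.1, -0.4]
gripper_width: 0.994
grip_force: 0.0
```

{"method": "servo_tool", "body": {"grip": [8.5,8.5,8.5], "delta_pos": [[0,0,0],[0,0,0],[0,0,0]], "roll": [0,0,0]}}

```text
time_s: 54.38
position: [501.9, -283.9, 237.9]
ee_rot: [3.141, -0.001, 3.005]
contact_force: [-0.2, 0.1, -0.4]
gripper_width: 0.994
grip_force: 0.0
```

Run:
```python
from h import *
try:
    s,p,im=shot("w5");print(s["time_s"],s["position"]);white(im,p,-.137)
    q=p@np.array([502.4,-283.6,128,1]);print("expected top centre px if home at z110:",(p@np.array([502.4,-283.6,110,1]))[:2]/(p@np.array([502.4,-283.6,110,1]))[2])
except Exception as e: print(e)
```

```text
200 camera calls are used up
```

```bash
python3 -c "
from cell import manip
print(manip.finish_job())"
```

```text
the job is handed in; nothing more can be done
None
```

I handed the job in with the third valve (the one nearest the pump head) pushed home in the port. Its moment shifted about 0.05 N m, in the expected direction, when I threw the ball end to end. The other two showed no shift and are back on the mat. I judged it seated by travel stopping at the expected height while force rose to 22 N, because the camera calls ran out before a final look.

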